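Hold the probe thermometer ready in the mug

ROBOT

A 7-joint arm with a two-finger parallel gripper is mounted at the origin on a cart in front of the work surface, level with it; the furniture and walls round the work are solid. World frame = base frame: x ahead of the robot, y to its left, z up, the work surface at z = 0. Lengths are in m, angles in rad, forces in N, time in s.
With the tool pointing down it reaches from about 0.4 to 0.85 m from the base axis. Payload 4.5 kg.
Tool frame: the origin (TCP) lies on the mounting face of the last link; the fingertips stand 173 mm ahead of it and the grasp point (between the pads) lies 155 mm ahead of it (bot.hold_point_z is the distance from the TCP to the grasp point, in m); z points along the fingers, y is the line along which they close (so a half turn about z gives the same grasp; the last joint's range is limited). The gripper opens to 85 mm and grips with 20 to 120 N. Pads are 22 mm wide; open, the fingers measure 114 mm over their backs; the gripper's body (76 mm by 85 mm) begins 54 mm behind the grasp point. The pads swing forward as they close: fully open they stand 13 mm farther back than shut.
Start: joints at [1.3, 0.689, -0.195, 1.565, 0.157, 0.902, -0.215], TCP at [0.188, -0.596, 0.405] pointing down, gripper open.
Joint ranges: [-3.01, 3.01], [-0.46, 2.08], [-1.47, 1.51], [0.13, 2.56], [-1, 4.14], [0.04, 2.09], [-2.66, 2.66]. Speed limits (rad/s): [2.57, 2.57, 3.14, 3.14, 3.14, 3.14, 3.14].

INTERFACE

Orientations are given as a unit quaternion [w, x, y, z].
In Python, from cell import bot gives the robot as it stands.
- The arm moves only by the tool send_rows, never from a script. Its arguments are lists of equal length, an entry for each row: "offset": the shift along the tool's x, y, z in m, a list of three; "rot": the turn, a rotation vector about the tool's x, y, z in units of 8 degrees (1.0 is 8 degrees), a list of three. A call has 1 to 5 rows; each row is the pose to reach, as a shift and turn from the pose commanded when the call began, along the tool's axes at that moment; what a row does not reach only later rows make up. A row lasts 1/8 s, in which the tool goes at most 62.5 mm and 10.7 degrees, less where a joint would pass 70% of its speed; a pose out of reach is approached as far as the arm can. A call with a gripper value outside its range is refused whole. "grip" is the opening, from 0 (shut) to 1 (fully open), set as the call begins (left out, the last holds). The fingers move at their own pace and stop on an object; "newtons" is the grip in N (left out, the last holds). Time passes only in rows, so rows that repeat a pose let the fingers close. It gives the time, the measured TCP pose, the force, the opening and the grip force at its end, in the units of the state.
- bot.state(): the state, without advancing time (a new reading comes with each control period).
- bot.grab_frame(name): name is "scene" or "top" or "wrist"; returns a dict with "pixels" (400x640x3 uint8, blue, green, red), "intrinsics" (3x3 intrinsics, pixels), "camera_from_world" (4x4, takes a point from world to camera coordinates). Camera axes: x right, y down, z forward; pixel columns grow to the right and rows downward; lengths in m; the calibration is good to about 2 mm. The wrist camera is an equidistant fisheye: a pixel r from the principal point sees the ray r / f radians off the axis. A picture is of the moment at which its call begins. There is no depth.
- bot.close_job(): hands the job in; it is judged then, once.
The state is a dict: "time_s": time; "qpos": joint angles; "dq": joint speeds; "effort": joint torques, N m; "tcp_pos": TCP position; "eef_rot": TCP orientation; "ft_force": force on the tool from outside, world axes, zero at the start; "ft_torque": the same for the moment, N m; "grip_width": finger opening in m; "grip_force": force on a finger pad.
Only numpy, scipy, OpenCV 4.12 (cv2) and the standard library are available. Lean on these libraries where they do the work, as an engineer would, in place of code of your own. Each camera call takes 0.05 s, during which the arm holds its last target. There are 200 camera calls.

TASK

I am about to fill the yellow mug and want to know how hot it gets. Draw the red-handled probe thermometer out of its slanted stand, turn it upright with the needle down, and hold it so that the needle tip hangs well down inside the yellow mug, near the middle, touching neither its wall nor its bottom. Finish while still holding it there, still; leave the mug standing where it is and do not disturb the other things.

Things in the scene. Friction and masses are not known exactly. Their poses are not given: they have to be found in the camera images.
- thermo_grip (a point): On the probe thermometer's long axis, middle of the red 60 mm upper part of its handle, 30 mm below the top end, 155 mm from the needle tip. About 80 g, 185 mm long. z points from needle tip to handle top; the display is on the -x face. Grip the flat +y and -y faces, 20 mm apart (22 mm along x). At the start z leans 45 degrees from vertical and y is level: grip from straight above.
- thermo_tip (a point): Tip of the thermometer's round steel needle (4 mm thick, 90 mm long), 155 mm along -z from thermo_grip; same axes. Above the needle comes the 95 mm handle: black lower 35 mm, then red.
- stand: Grey slanted sleeve on a dark base plate 165x70x9 mm, fixed. Origin on the worktop, below the stowed thermometer's grip point; z up. Sleeve and thermometer rise towards +x at 45 degrees. The black part of the handle sits in it with about 1.5 mm play each side, not latched; red sticks out. The tip lies 125 mm inside the mouth: it is free once drawn 130 mm along its own axis.
- stand_mouth (a point): Centre of the sleeve's mouth, 118 mm above the worktop; the mouth's rim is 33 x 31 mm outside.
- mug_center (a point): Centre of the yellow mug, on its axis, half-way up: the rim is 46 mm higher. Loose, 0.25 kg, 92 mm high, 84 mm outside diameter; clear opening at least 50 mm wide all the way down, inner floor 7 mm above the worktop. z up along its axis; the handle sticks out 35 mm along -y.
- tub: White yoghurt tub, 72 mm wide, 71 mm high; a bystander. Origin at its underside.
- timer: Red kitchen timer, 63 mm wide, 53 mm high; a bystander. Origin at its underside.
- pot: Small round pot with a lid, 63 mm wide, 34 mm high; a bystander. Origin at its underside.
- fork: Steel fork lying flat, 193 x 26 x 15 mm; a bystander. Origin at its underside.
- cup: Small white cup with a dark inside, 61 mm wide, 51 mm high; a bystander, not the yellow mug. Origin at its underside.
- phone: Phone lying flat, 78 x 163 x 10 mm; a bystander. Origin at its underside.
- wooden_spoon: Wooden spoon lying flat, 338 x 48 x 15 mm; a bystander. Origin at its underside.
Not all that is in view belongs to the job. Leave any orange look-alike of the stand alone.

How it is judged:
By the outcome, as a careful person would: the job done as asked, in the order asked, and still so for the second after the job is handed in, while the arm keeps its last pose, push and grip.
It also fails if it takes over 45 s, if anything falls off the work surface, if the arm or the gripper's body presses on something with over 40 N, if the wrist force passes 120 N, or if a joint passes its speed limit or range.

## Working session

There is one attempt and no reset: what is moved stays moved. The work goes in short steps, Python scripts to look and compute and a tool call to move; the robot and the scene stay as the last step left them, time stands still between calls to the robot, and variables do not carry over. Pictures are saved under pics/ and viewed, at most 10 in all, crops included, and the job is handed in when it is done.

Besides the shell and the picture viewer there is one more tool, called as name(argument=value, ...), one argument or row to a line, values as JSON. send_rows: Moves the arm, as the interface text tells. Its arguments: {"type":"object","properties":{"offset":{"type":"array"},"rot":{"type":"array"},"grip":{"type":"number"},"newtons":{"type":"number"}},"required":["offset","rot"]}

```bash
ls; mkdir -p pics; python3 - <<'E'
from cell import bot
import cv2,numpy as np
for n in("scene","top"):
    f=bot.grab_frame(n); cv2.imwrite(f"pics/{n}0.png",f["pixels"]); np.savez(f"{n}0.npz",K=f["intrinsics"],T=f["camera_from_world"])
    print(n,f["intrinsics"].tolist(),np.round(f["camera_from_world"],3).tolist())
print(bot.state()); print(bot.hold_point_z)
E
```

```text
pics
scene [[371.16874939753836, 0.0, 317.13622806962786], [0.0, 371.16874939753836, 198.7277211679546], [0.0, 0.0, 1.0]] [[-0.539, -0.842, -0.003, 0.308], [-0.449, 0.29, -0.845, 0.344], [0.713, -0.454, -0.534, 0.993], [0.0, 0.0, 0.0, 1.0]]
top [[419.8161426814315, 0.0, 319.62748764818224], [0.0, 419.8161426814315, 199.07042978366863], [0.0, 0.0, 1.0]] [[0.002, -1.0, -0.006, 0.004], [-0.996, -0.002, -0.086, 0.572], [0.086, 0.006, -0.996, 1.272], [0.0, 0.0, 0.0, 1.0]]
{'time_s': 0.1, 'qpos': array([ 1.29978848,  0.68987168, -0.19453775,  1.56623253,  0.15725467,
        0.90253032, -0.21508119]), 'dq': array([ 0.00092774, -0.00167931, -0.00037924, -0.00254384,  0.00038825,
       -0.00138666, -0.00164932]), 'effort': array([-2.07460638e-03, -5.40602231e+01, -1.27057582e+00, -1.58984274e+01,
        9.45324486e-03,  4.47137732e-03,  4.08620807e-06]), 'tcp_pos': array([ 0.18746769, -0.5959069 ,  0.4039842 ]), 'eef_rot': array([-8.10849820e-04,  9.88402592e-01,  1.51853979e-01, -1.65881008e-04]), 'ft_force': array([ 0.43866092,  0.15009916, -0.02284569]), 'ft_torque': array([ 0.04076497, -0.01366484,  0.01680788]), 'grip_force': 0.0, 'grip_width': 0.08545639795103915}
0.1547
```

View pics/scene0.png

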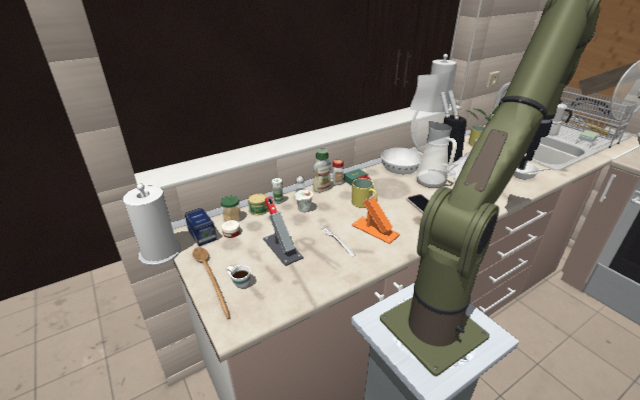

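View pics/top0.png

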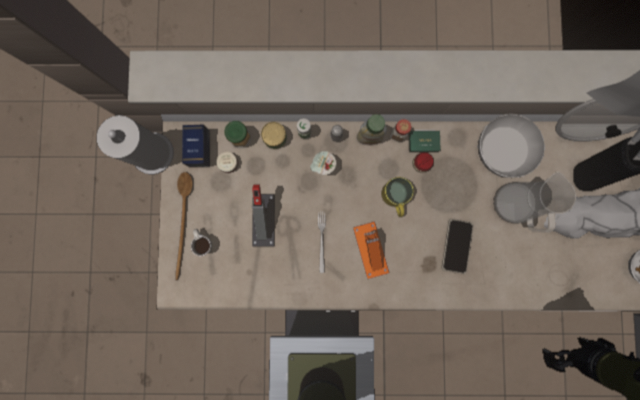

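The grey stand with the red handle is at top (257,195)/(263,240), and in scene at (270,205)/(283,248). The orange stand at top (371,250) is the look-alike and holds no red probe. The yellow mug is at top (398,192), scene (363,193). The small white cup at top (201,243) is a different object. I'll confirm this in one enlarged montage.

```bash
python3 - <<'E'
import cv2,numpy as np
t=cv2.imread("pics/top0.png");s=cv2.imread("pics/scene0.png")
def c(im,x,y,w=80,h=60,k=5):
    o=cv2.resize(im[y:y+h,x:x+w],None,fx=k,fy=k,interpolation=cv2.INTER_CUBIC)
    for i in range(0,w,10): cv2.putText(o,str(x+i),(i*k,8),0,.3,(0,0,255),1);cv2.line(o,(i*k,10),(i*k,14),(0,0,255),1)
    for j in range(0,h,10): cv2.putText(o,str(y+j),(0,j*k+4),0,.3,(255,0,0),1);cv2.line(o,(20,j*k),(24,j*k),(255,0,0),1)
    return o
cv2.imwrite("pics/m1.png",np.vstack([np.hstack([c(t,225,185-3,80,75,4)[:300],c(t,360,165,80,75,4)]),np.hstack([c(s,240,193,80,75,4),c(s,330,160,80,75,4)])]))
E
```

```text
(no output)
```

View pics/m1.png

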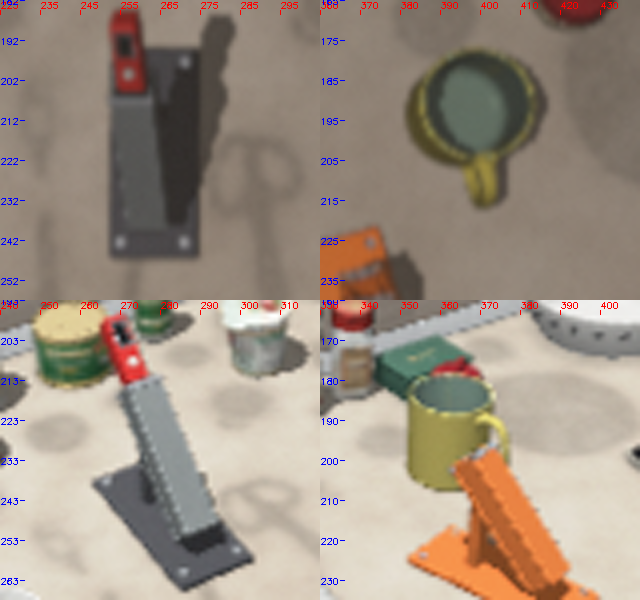

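Confirmed: the grey stand holds the probe, and its red handle slants away from the robot. The yellow mug is at top (399.8,192) with its handle towards the robot. Next I'll compute positions from both views.

```bash
cat > h.py <<'E'
import numpy as np
def cam(n):
    d=np.load(f"{n}0.npz"); return d["K"],d["T"]
def ray(n,uv):
    K,T=cam(n); R=T[:3,:3]; return -R.T@T[:3,3], R.T@np.linalg.inv(K)@[*uv,1]
def atz(n,uv,z):
    o,d=ray(n,uv); return o+d*(z-o[2])/d[2]
def tri(a,b):
    A=np.zeros((3,3));y=np.zeros(3)
    for n,uv in(("top",a),("scene",b)):
        o,d=ray(n,uv); d/=np.linalg.norm(d); P=np.eye(3)-np.outer(d,d); A+=P;y+=P@o
    return np.linalg.solve(A,y)
def proj(n,p):
    K,T=cam(n); q=K@(T[:3,:3]@p+T[:3,3]); return q[:2]/q[2]
E
python3 - <<'E'
from h import *
np.set_printoptions(precision=4,suppress=True)
print("plate top", [atz("top",p,.009) for p in((252.5,246.5),(274.8,246.5),(274.8,194))])
print("plate scene",[atz("scene",p,.009) for p in((263.75,238.75),(303,257.5),(285.5,265.5))])
print("mug rim top",atz("top",(399.8,192),.092),"scene",atz("scene",(362.8,183.2),.092))
# thermometer features, top: top end, red/mouth line
print("red top end", atz("top",(256,185.3),.165),"mouth",atz("top",(258,205.5),.125), "sleeve low", atz("top",(260.5,238.5),.03))
print("tri top end",tri((256,185.3),(266.5,198.5)),"mouth",tri((258,205.5),(274.3,213.8)))
print("button",tri((257.3,200.5),(271.5,208.5)))
E
```

```text
plate top [array([0.425 , 0.2132, 0.009 ]), array([0.4252, 0.144 , 0.009 ]), array([0.5886, 0.1459, 0.009 ])]
plate scene [array([0.578 , 0.2179, 0.009 ]), array([0.4188, 0.1526, 0.009 ]), array([0.4162, 0.2192, 0.009 ])]
mug rim top [ 0.5869 -0.2297  0.092 ] scene [ 0.5856 -0.2233  0.092 ]
red top end [0.5973 0.1804 0.165 ] mouth [0.5442 0.1802 0.125 ] sleeve low [0.4499 0.1856 0.03  ]
tri top end [0.5994 0.1834 0.1526] mouth [0.5456 0.1827 0.1206]
button [0.5594 0.1838 0.1342]
```

```bash
cat >> h.py <<'E'
from scipy.spatial.transform import Rotation as Ro
def go(p,R,grasp=True,H=.1547):
    """tool-frame shift and turn (8deg units) from the measured pose to grasp point p, orientation R"""
    from cell import bot
    s=bot.state(); q=s["eef_rot"]; R0=Ro.from_quat([*q[1:],q[0]]); p=np.array(p,float)
    t=p-R.apply([0,0,H]) if grasp else p
    o=R0.inv().apply(t-s["tcp_pos"]); r=np.degrees((R0.inv()*R).as_rotvec())/8
    print("t",round(s["time_s"],2),"grasp now",np.round(s["tcp_pos"]+R0.apply([0,0,H]),4),"off",np.round(o,4),"|o|",round(np.linalg.norm(o),3),"rot",np.round(r,2),"F",np.round(s["ft_force"],1),"q",np.round(s["qpos"],2))
DOWN=Ro.from_matrix([[1,0,0],[0,-1,0],[0,0,-1]])
E
python3 - <<'E'
from h import *
go((.45,-.30,.40-.1547),DOWN)
go((.572,.181,.265),DOWN)
E
```

```text
t 0.1 grasp now [ 0.1874 -0.5957  0.2493] off [ 0.3393 -0.2034  0.0043] |o| 0.396 rot [-0.01  0.    2.18] F [ 0.4  0.2 -0. ] q [ 1.3   0.69 -0.19  1.57  0.16  0.9  -0.22]
t 0.1 grasp now [ 0.1874 -0.5957  0.2493] off [ 0.6    -0.6257 -0.0147] |o| 0.867 rot [-0.01  0.    2.18] F [ 0.4  0.2 -0. ] q [ 1.3   0.69 -0.19  1.57  0.16  0.9  -0.22]
```

send_rows(
  offset=[
    [0.05,-0.03,0],
    [0.1,-0.06,0],
    [0.15,-0.09,0],
    [0.2,-0.12,0],
    [0.25,-0.15,0],
  ],
  rot=[
    [0,0,0.4],
    [0,0,0.8],
    [0,0,1.2],
    [0,0,1.7],
    [0,0,2.18],
  ],
  grip=1,
)

```text
time_s: 0.72
tcp_pos: [0.382, -0.3765, 0.4045]
eef_rot: [-0.0, 1.0, -0.001, -0.0]
ft_force: [0.5, -1.2, -0.4]
grip_width: 0.0855
grip_force: 0.0
```

```bash
python3 - <<'E'
from h import *
go((.572,.181,.265),DOWN)
E
```

```text
t 0.72 grasp now [ 0.382  -0.3765  0.2498] off [ 0.1889 -0.5579 -0.0151] |o| 0.589 rot [-0.    0.   -0.01] F [ 0.5 -1.2 -0.4] q [ 0.74  0.57 -0.08  1.84  0.06  0.74 -0.94]
```

send_rows(
  offset=[
    [0.02,-0.055,0],
    [0.04,-0.11,0],
    [0.06,-0.165,0],
    [0.08,-0.22,-0.005],
    [0.1,-0.275,-0.01],
  ],
  rot=[
    [0,0,0],
    [0,0,0],
    [0,0,0],
    [0,0,0],
    [0,0,0],
  ],
)

```text
time_s: 1.35
tcp_pos: [0.4813, -0.1012, 0.4146]
eef_rot: [0.0, 1.0, 0.0, -0.0]
ft_force: [1.2, -0.2, -0.6]
grip_width: 0.0854
grip_force: 0.0
```

send_rows(
  offset=[
    [0.018,-0.055,0],
    [0.035,-0.11,0],
    [0.05,-0.165,0],
    [0.07,-0.22,0],
    [0.08,-0.26,0],
  ],
  rot=[
    [0,0,0],
    [0,0,0],
    [0,0,0],
    [0,0,0],
    [0,0,0],
  ],
)

```text
time_s: 1.98
tcp_pos: [0.5611, 0.1602, 0.4143]
eef_rot: [-0.0, 1.0, 0.002, -0.0]
ft_force: [-0.9, -0.8, -0.3]
grip_width: 0.0853
grip_force: 0.0
```

send_rows(
  offset=[
    [0,0,0],
    [0,0,0],
  ],
  rot=[
    [0,0,0],
    [0,0,0],
  ],
)

```text
time_s: 2.22
tcp_pos: [0.5606, 0.1563, 0.4142]
eef_rot: [0.001, 1.0, 0.0, -0.001]
ft_force: [0.1, -1.9, -0.6]
grip_width: 0.0853
grip_force: 0.0
```

```bash
python3 - <<'E'
from h import *
from cell import bot
import cv2
go((.572,.181,.265),DOWN)
f=bot.grab_frame("wrist");cv2.imwrite("pics/w1.png",f["pixels"]);np.savez("wrist0.npz",K=f["intrinsics"],T=f["camera_from_world"])
print(f["intrinsics"],np.round(f["camera_from_world"],3))
E
```

```text
t 2.23 grasp now [0.5604 0.156  0.2595] off [ 0.0114 -0.0247 -0.0055] |o| 0.028 rot [0.01 0.01 0.  ] F [ 0.1 -1.9 -0.6] q [-0.35  0.62 -0.01  1.69  0.01  0.83 -1.93]
[[309.70691629   0.         316.33361865]
 [  0.         309.70691629 198.69179438]
 [  0.           0.           1.        ]] [[-0.001 -1.     0.002  0.156]
 [-0.959  0.002  0.282  0.498]
 [-0.282 -0.002 -0.959  0.545]
 [ 0.     0.     0.     1.   ]]
```

View pics/w1.png

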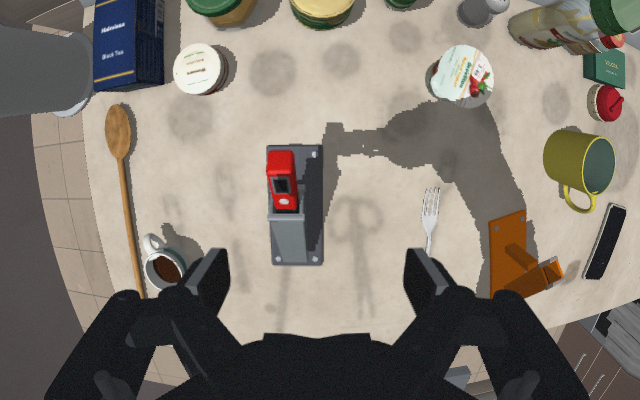

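The wrist view shows the red handle from (281,152) at its top end to (286,213) at the mouth. The sleeve rim is at about (288,216) and spans 267–308.

```bash
cat >> h.py <<'E'
def wz(uv,z,n="wrist"):
    K,T=cam(n); v=(np.array(uv)-K[:2,2])/K[0,0]; th=np.hypot(*v); d=np.r_[v/th*np.sin(th),np.cos(th)]
    R=T[:3,:3]; o=-R.T@T[:3,3]; d=R.T@d; return o+d*(z-o[2])/d[2]
E
python3 - <<'E'
from h import *
np.set_printoptions(precision=4,suppress=True)
for nm,uv,z in(("mouthL",(274.5,212),.127),("mouthR",(299,213),.127),("rimL",(267,216),.129),("rimR",(308,218),.129),("topL front",(268.5,175),.152),("topR",(295,177),.152),("topend",(281,151),.163),
 ("plate UL",(267,146),.009),("plate UR",(323,146),.009),("plate LR",(323,264),.009),("plate LL",(272,264),.009)): print(nm,wz(uv,z))
E
```

```text
mouthL [0.5441 0.1925 0.127 ]
mouthR [0.5432 0.1709 0.127 ]
rimL [0.5411 0.199  0.129 ]
rimR [0.5393 0.1631 0.129 ]
topL front [0.5826 0.1925 0.152 ]
topR [0.5809 0.1721 0.152 ]
topend [0.6024 0.1811 0.163 ]
plate UL [0.5886 0.2156 0.009 ]
plate UR [0.588  0.1474 0.009 ]
plate LR [0.4288 0.1465 0.009 ]
plate LL [0.4283 0.2165 0.009 ]
```

send_rows(
  offset=[
    [0.0135,-0.026,0],
    [0.0135,-0.026,0.04],
    [0.0135,-0.026,0.08],
    [0.0135,-0.026,0.105],
    [0.0135,-0.026,0.12],
  ],
  rot=[
    [0,0,0],
    [0,0,0],
    [0,0,0],
    [0,0,0],
    [0,0,0],
  ],
  grip=0.7,
)

```text
time_s: 2.9
tcp_pos: [0.5741, 0.1812, 0.2935]
eef_rot: [0.001, 1.0, -0.001, -0.001]
ft_force: [0.3, -0.1, -0.0]
grip_width: 0.0597
grip_force: 0.0
```

send_rows(
  offset=[
    [0,0,0],
    [0,0,0],
    [0,0,0],
  ],
  rot=[
    [0,0,0],
    [0,0,0],
    [0,0,0],
  ],
)

```text
time_s: 3.28
tcp_pos: [0.5747, 0.183, 0.2958]
eef_rot: [-0.0, 1.0, 0.0, 0.001]
ft_force: [0.2, -0.1, -0.4]
grip_width: 0.0596
grip_force: 0.0
```

```bash
python3 - <<'E'
from h import *
from cell import bot
import cv2
go((.574,.182,.139),DOWN)
f=bot.grab_frame("wrist");cv2.imwrite("pics/w2.png",f["pixels"])
E
```

```text
t 3.27 grasp now [0.5751 0.1831 0.1411] off [-0.0007  0.001   0.0021] |o| 0.002 rot [-0.01 -0.02  0.  ] F [ 0.2 -0.1 -0.4] q [-0.38  0.8  -0.01  1.73  0.01  0.61 -1.97]
```

View pics/w2.png

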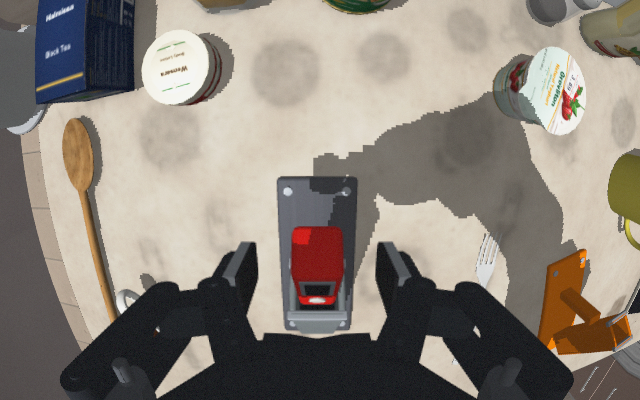

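The handle at (318,265) sits centred between the pads at (247,280) and (387,280). I'll close now.

send_rows(
  offset=[
    [0,0,0.001],
    [0,0,0.001],
    [0,0,0.001],
    [0,0,0.001],
    [0,0,0.001],
  ],
  rot=[
    [0,0,0],
    [0,0,0],
    [0,0,0],
    [0,0,0],
    [0,0,0],
  ],
  grip=0,
  newtons=60,
)

```text
time_s: 3.95
tcp_pos: [0.5743, 0.183, 0.2939]
eef_rot: [0.0, 1.0, 0.0, 0.0]
ft_force: [-1.6, -1.1, 2.9]
grip_width: 0.0196
grip_force: 58.5
```

send_rows(
  offset=[
    [0,0,0],
    [0,0,0],
  ],
  rot=[
    [0,0,0],
    [0,0,0],
  ],
)

```text
time_s: 4.2
tcp_pos: [0.5743, 0.183, 0.2939]
eef_rot: [0.0, 1.0, 0.0, 0.0]
ft_force: [-1.5, -0.6, 5.1]
grip_width: 0.0194
grip_force: 58.5
```

send_rows(
  offset=[
    [0.005,0,-0.005],
    [0.012,0,-0.012],
    [0.02,0,-0.02],
    [0.028,0,-0.028],
    [0.036,0,-0.036],
  ],
  rot=[
    [0,0,0],
    [0,0,0],
    [0,0,0],
    [0,0,0],
    [0,0,0],
  ],
)

```text
time_s: 4.82
tcp_pos: [0.6113, 0.1829, 0.3305]
eef_rot: [-0.0, 1.0, 0.0, 0.001]
ft_force: [0.4, 0.6, -1.0]
grip_width: 0.019
grip_force: 58.5
```

send_rows(
  offset=[
    [0.012,0,-0.012],
    [0.024,0,-0.024],
    [0.036,0,-0.036],
    [0.048,0,-0.048],
    [0.06,0,-0.06],
  ],
  rot=[
    [0,0,0],
    [0,0,0],
    [0,0,0],
    [0,0,0],
    [0,0,0],
  ],
)

```text
time_s: 5.45
tcp_pos: [0.6711, 0.1829, 0.3906]
eef_rot: [-0.0, 1.0, 0.0, 0.0]
ft_force: [-0.3, 0.6, -0.4]
grip_width: 0.019
grip_force: 58.5
```

send_rows(
  offset=[
    [0.01,0,-0.01],
    [0.02,0,-0.025],
    [0.02,0,-0.06],
    [0.02,0,-0.1],
    [0.02,0,-0.14],
  ],
  rot=[
    [0,0,0],
    [0,0,0],
    [0,0,0],
    [0,0,0],
    [0,0,0],
  ],
)

```text
time_s: 6.08
tcp_pos: [0.6905, 0.1828, 0.5314]
eef_rot: [0.0, 1.0, 0.0, 0.0]
ft_force: [0.0, 0.1, -1.3]
grip_width: 0.0191
grip_force: 58.6
```

```bash
python3 - <<'E'
from h import *
from cell import bot
import cv2
T=Ro.from_euler("y",-45,degrees=True)*DOWN
go((.60,.10,.33),T)
go((.586,-.228,.33),T)
print(T.as_matrix())
a=bot.grab_frame("scene")["pixels"][150:290,200:420];b=bot.grab_frame("wrist")["pixels"]
cv2.imwrite("pics/c1.png",np.hstack([cv2.resize(a,(471,300),interpolation=cv2.INTER_CUBIC),cv2.resize(b,(320,300))]))
E
```

```text
t 6.08 grasp now [0.6906 0.1828 0.3767] off [-0.2     0.0828  0.0919] |o| 0.235 rot [0.   5.62 0.  ] F [ 0.   0.1 -1.3] q [-0.32  0.73  0.    1.06 -0.    1.35 -1.89]
t 6.08 grasp now [0.6906 0.1828 0.3767] off [-0.214   0.4108  0.0919] |o| 0.472 rot [0.   5.62 0.  ] F [ 0.   0.1 -1.3] q [-0.32  0.73  0.    1.06 -0.    1.35 -1.89]
[[ 0.70710678  0.          0.70710678]
 [ 0.         -1.          0.        ]
 [ 0.70710678  0.         -0.70710678]]
```

View pics/c1.png

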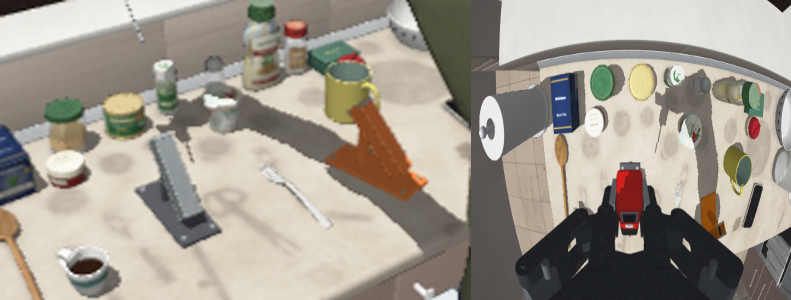

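The thermometer is out, held centred at (630,195) in the wrist view, and the stand is empty. Next I'll turn it upright while moving back.

send_rows(
  offset=[
    [-0.04,0.015,0.018],
    [-0.08,0.03,0.036],
    [-0.12,0.05,0.055],
    [-0.16,0.065,0.074],
    [-0.2,0.083,0.092],
  ],
  rot=[
    [0,1.1,0],
    [0,2.2,0],
    [0,3.35,0],
    [0,4.5,0],
    [0,5.62,0],
  ],
)

```text
time_s: 6.8
tcp_pos: [0.533, 0.1135, 0.4686]
eef_rot: [0.02, 0.952, -0.006, 0.305]
ft_force: [1.4, -2.1, -0.5]
grip_width: 0.0194
grip_force: 58.7
```

```bash
python3 - <<'E'
from h import *
T=Ro.from_euler("y",-45,degrees=True)*DOWN
go((.60,.10,.33),T)
go((.586,-.228,.33),T)
E
```

```text
t 6.8 grasp now [0.6228 0.1071 0.3428] off [-0.0515  0.0135 -0.0002] |o| 0.053 rot [0.3  1.18 0.03] F [ 1.4 -2.1 -0.5] q [-0.62  0.44  0.37  2.03  0.53  0.14 -2.42]
t 6.8 grasp now [0.6228 0.1071 0.3428] off [-0.063   0.3416  0.0052] |o| 0.347 rot [0.3  1.18 0.03] F [ 1.4 -2.1 -0.5] q [-0.62  0.44  0.37  2.03  0.53  0.14 -2.42]
```

```bash
cat > fk.py <<'E'
import numpy as np
from scipy.spatial.transform import Rotation as Ro
from scipy.optimize import least_squares
D=[([1.29979,.68987,-.19454,1.56623,.15725,.90253,-.21508],[.18747,-.59591,.40398]),
([.74,.57,-.08,1.84,.06,.74,-.94],[.382,-.3765,.4045]),
([-.35,.62,-.01,1.69,.01,.83,-1.93],[.5604,.156,.4142]),
([-.38,.80,-.01,1.73,.01,.61,-1.97],[.575,.183,.2958]),
([-.32,.73,0,1.06,0,1.35,-1.89],[.6906,.1828,.5314])]
def fk(q,P,s=(-1,1,-1,1,-1,1,-1)):
    R=Ro.identity();p=np.zeros(3)
    for i in range(7):
        R=R*Ro.from_euler("zyzyzyz"[i],s[i]*q[i])
        if i in(0,): p=p+R.apply([0,0,P[0]])
        if i==2: p=p+R.apply([P[4],0,P[1]])
        if i==4: p=p+R.apply([P[5],0,P[2]])
    return p+R.apply([P[6] if len(P)>6 else 0,0,P[3]]),R
E
python3 - <<'E'
from fk import *
from cell import bot
np.set_printoptions(precision=4,suppress=True)
s=bot.state(); D.append((list(s["qpos"]),list(s["tcp_pos"])))
print(D[-1], "quat",s["eef_rot"])
for sg in((-1,1,-1,1,-1,1,-1),(-1,1,1,1,1,1,1),(-1,1,1,1,-1,1,-1),(-1,1,-1,1,1,1,1),(-1,1,-1,1,-1,1,1),(-1,1,1,1,1,1,-1)):
    f=lambda P:np.concatenate([fk(q,P,sg)[0]-p for q,p in D])
    r=least_squares(f,[.4,.5,.35,.2,0,0]); print(sg,r.x,abs(r.fun).max()); R=fk(D[-1][0],r.x,sg)[1]; print(R.as_matrix()[:,2], Ro.from_quat([*s["eef_rot"][1:],s["eef_rot"][0]]).as_matrix()[:,2],(R.inv()*Ro.from_quat([*s["eef_rot"][1:],s["eef_rot"][0]])).as_rotvec())
E
```

```text
([np.float64(-0.6187180542477709), np.float64(0.4446058893398281), np.float64(0.37436677892334264), np.float64(2.0272289848502263), np.float64(0.5335960479918078), np.float64(0.1355007545917647), np.float64(-2.4177857661809767)], [np.float64(0.5329791171662737), np.float64(0.11354056946526135), np.float64(0.46864361712462443)]) quat [ 0.0198  0.9521 -0.0061  0.305 ]
(-1, 1, -1, 1, -1, 1, -1) [ 0.3483  0.6561  0.3582  0.2426 -0.0639  0.0345] 0.04758762681524331
[ 0.5805 -0.0415 -0.8132] [ 0.5805 -0.0415 -0.8132] [-0.     -0.      1.5708]
(-1, 1, 1, 1, 1, 1, 1) [-0.4812  0.9397  0.1951  0.0239 -0.2943 -0.1829] 0.12907101958744283
[ 0.1508  0.5621 -0.8132] [ 0.5805 -0.0415 -0.8132] [-0.5422  0.5422 -0.4809]
(-1, 1, 1, 1, -1, 1, -1) [-0.2637  1.113   0.2661  0.0784 -0.247   0.1405] 0.1728136915620186
[ 0.2619  0.4842 -0.8348] [ 0.5805 -0.0415 -0.8132] [-0.6431 -0.3617  1.9148]
(-1, 1, -1, 1, 1, 1, 1) [ 0.2403  0.5163  0.3092  0.0904  0.0112 -0.0837] 0.05197910176123083
[ 0.5433  0.0891 -0.8348] [ 0.5805 -0.0415 -0.8132] [-0.1009  0.1009 -0.9344]
(-1, 1, -1, 1, -1, 1, 1) [ 0.3483  0.6561  0.3582  0.2426 -0.0639  0.0345] 0.04758762680231657
[ 0.5805 -0.0415 -0.8132] [ 0.5805 -0.0415 -0.8132] [-0.     -0.      0.1232]
(-1, 1, 1, 1, 1, 1, -1) [-0.4812  0.9397  0.1951  0.0239 -0.2943 -0.1829] 0.12907102030480733
[ 0.1508  0.5621 -0.8132] [ 0.5805 -0.0415 -0.8132] [-0.7851  0.0484  0.895 ]
```

```bash
cat >> fk.py <<'E'
def fk2(q,P):
    # P: base z, after q2 xyz? general link offsets (x,y,z) after q1..q7
    P=np.reshape(P,(7,3)); R=Ro.identity();p=np.zeros(3)
    for i in range(7):
        R=R*Ro.from_euler("zyzyzyz"[i],-q[i] if i%2==0 else q[i]); p=p+R.apply(P[i])
    return p,R*Ro.from_euler("z",90,degrees=True)
E
python3 - <<'E'
from fk import *
from cell import bot
np.set_printoptions(precision=4,suppress=True)
s=bot.state(); D.append((list(s["qpos"]),list(s["tcp_pos"])))
def full(v):
    P=np.zeros((7,3)); P[0,2]=v[0];P[0,0]=v[7];P[2]=[v[1],0,v[2]];P[3,0]=v[3];P[4]=[v[4],0,v[5]];P[5,0]=v[8];P[6,2]=v[6];return P
f=lambda v:np.concatenate([*(fk2(q,full(v))[0]-p for q,p in D),1e-3*np.r_[v[1],v[3],v[4],v[7],v[8]]])
r=least_squares(f,[.4,0,.5,0,0,.35,.2,0,0]);print(r.x);print(r.fun.reshape(-1)[:18].reshape(6,3));np.save("P.npy",full(r.x))
E
```

```text
[ 0.2849 -0.0775  0.5666 -0.148   0.1526  0.3271  0.156   0.1082  0.0345]
[[-0.004  -0.0037  0.0023]
 [ 0.0127  0.0246 -0.0028]
 [-0.0168  0.0426 -0.0029]
 [-0.0083  0.044   0.013 ]
 [-0.0144  0.0413 -0.0042]
 [ 0.0012 -0.0054 -0.0054]]
```

```bash
python3 - <<'E'
from fk import *
from cell import bot
np.set_printoptions(precision=4,suppress=True)
s=bot.state(); D.append((list(s["qpos"]),list(s["tcp_pos"])))
def full(v):
    P=np.zeros((7,3)); P[0,2]=v[0];P[2]=[v[1],0,v[2]];P[3,0]=v[3];P[4]=[0,0,v[4]];P[6,2]=v[5];return P
for mode in "base","lat":
    def pos(q,v):
        P=full(v)
        if mode=="lat": P[2,1]=v[6];P[4,1]=v[7]
        return fk2(q,P)[0]+([*v[6:8],0] if mode=="base" else 0)
    f=lambda v:np.concatenate([*(pos(q,v)-p for q,p in D),3e-3*np.r_[v[1],v[3]]])
    r=least_squares(f,[.4,0,.5,0,.35,.2,0,0]);print(mode,r.x);print(r.fun[:18].reshape(6,3))
E
```

```text
base [ 0.2876 -0.1306  0.7002 -0.      0.3482  0.2882  0.0097 -0.0402]
[[ 0.0262 -0.0215  0.0009]
 [ 0.0071  0.013  -0.0038]
 [-0.0268 -0.0031 -0.0036]
 [ 0.0018  0.0061  0.0001]
 [-0.007   0.0003  0.0012]
 [-0.0013  0.0052  0.0053]]
lat [ 0.3521 -0.0036  0.5622 -0.0023  0.3464  0.1674 -0.0419 -0.0041]
[[ 0.0006 -0.0022 -0.0019]
 [ 0.      0.0018 -0.0021]
 [ 0.0009  0.0032 -0.0018]
 [-0.0001  0.0009  0.0005]
 [-0.0012 -0.0028  0.0015]
 [-0.0014 -0.002   0.0039]]
```

```bash
cat >> fk.py <<'E'
PM=np.zeros((7,3));PM[0,2]=.3521;PM[2]=[-.0036,-.0419,.5622];PM[3,0]=-.0023;PM[4]=[0,-.0041,.3464];PM[6,2]=.1674
LO=np.array([-3.01,-.46,-1.47,.13,-1,.04,-2.66]);HI=np.array([3.01,2.08,1.51,2.56,4.14,2.09,2.66])
DOWN=Ro.from_matrix([[1,0,0],[0,-1,0],[0,0,-1]])
def tool(psi,tilt=45): return Ro.from_euler("z",psi,degrees=True)*Ro.from_euler("y",-tilt,degrees=True)*DOWN
def ik(p,R,q0,w=2e-3):
    t=np.array(p)-R.apply([0,0,.1547])
    def f(q):
        a,B=fk2(q,PM); return np.r_[10*(a-t),3*(B.inv()*R).as_rotvec(),w*(q-q0)]
    r=least_squares(f,np.clip(q0,LO+.01,HI-.01),bounds=(LO,HI)); a,B=fk2(r.x,PM)
    return r.x,np.linalg.norm(a-t),np.linalg.norm((B.inv()*R).as_rotvec())
E
python3 - <<'E'
from fk import *
from cell import bot
np.set_printoptions(precision=2,suppress=True)
qc=bot.state()["qpos"]
for psi in range(-180,180,30):
  for z in(.19,.33):
    best=None
    for q0 in(qc,[.3,.8,0,1.7,0,.6,-1.2],[.3,.8,0,1.7,1.5,.6,0],[.3,.8,0,1.5,-.8,.8,0],[.3,.8,0,1.5,0,1.5,1.5]):
        x,a,b=ik((.586,-.228,z),tool(psi),np.array(q0,float)); m=min((x-LO).min(),(HI-x).min())
        if a<.004 and b<.02 and (best is None or m>best[0]): best=(m,x)
    print(psi,z,best and(round(best[0],2),best[1]))
E
```

```text
-180 0.19 (np.float64(0.16), array([ 0.22,  1.21, -0.01,  0.77,  0.17,  1.93,  1.78]))
-180 0.33 None
-150 0.19 (np.float64(0.43), array([ 0.1 ,  1.1 , -0.03,  1.06,  0.44,  1.66,  2.05]))
-150 0.33 (np.float64(0.2), array([ 0.09,  0.97, -0.02,  0.94,  0.45,  1.89,  2.16]))
-120 0.19 (np.float64(0.56), array([ 0.21,  0.99, -0.47,  1.43,  0.95,  1.53,  2.01]))
-120 0.33 (np.float64(0.38), array([ 0.22,  0.83, -0.5 ,  1.33,  0.9 ,  1.71,  2.18]))
-90 0.19 (np.float64(0.57), array([ 0.1 ,  0.86, -0.31,  1.82,  1.22,  1.12,  2.09]))
-90 0.33 (np.float64(0.3), array([ 0.17,  0.66, -0.43,  1.72,  1.09,  1.3 ,  2.36]))
-60 0.19 (np.float64(0.41), array([ 0.24,  0.79, -0.43,  2.15,  1.79,  0.99,  2.  ]))
-60 0.33 (np.float64(0.23), array([ 0.18,  0.52, -0.31,  2.04,  1.44,  0.85,  2.43]))
-30 0.19 (np.float64(0.22), array([0.09, 0.77, 0.16, 2.34, 2.93, 0.72, 1.43]))
-30 0.33 (np.float64(0.24), array([-0.02,  0.47,  0.32,  2.21,  2.85,  0.28,  1.57]))
0 0.19 None
0 0.33 None
30 0.19 (np.float64(0.07), array([ 1.21,  0.99, -1.03,  2.02,  0.98,  0.11, -1.37]))
30 0.33 (np.float64(0.31), array([ 1.29,  0.77, -1.16,  1.91,  0.19,  0.35, -0.75]))
60 0.19 (np.float64(0.48), array([ 1.15,  1.06, -0.99,  1.65,  0.05,  0.71, -0.04]))
60 0.33 (np.float64(0.54), array([ 1.13,  0.83, -0.93,  1.55, -0.19,  0.93,  0.01]))
90 0.19 (np.float64(0.67), array([ 0.94,  1.11, -0.8 ,  1.27, -0.02,  1.28,  0.38]))
90 0.33 (np.float64(0.61), array([ 0.92,  0.94, -0.78,  1.16, -0.13,  1.48,  0.33]))
120 0.19 (np.float64(0.35), array([ 0.71,  1.19, -0.68,  0.92,  0.08,  1.74,  0.73]))
120 0.33 (np.float64(0.13), array([ 0.69,  1.06, -0.69,  0.79, -0.  ,  1.96,  0.66]))
150 0.19 (np.float64(0.11), array([ 0.37,  1.23, -0.03,  0.7 , -0.11,  1.98,  1.39]))
150 0.33 None
```

```bash
python3 - <<'E'
from h import go
from fk import tool
go((.59,.03,.36),tool(25,15))
E
```

```text
t 6.8 grasp now [0.6228 0.1071 0.3428] off [ 0.0405  0.1013 -0.017 ] |o| 0.11 rot [ 1.63 -2.47 -2.89] F [ 1.4 -2.1 -0.5] q [-0.62  0.44  0.37  2.03  0.53  0.14 -2.42]
```

send_rows(
  offset=[
    [0.008,0.02,-0.003],
    [0.016,0.04,-0.007],
    [0.024,0.06,-0.01],
    [0.032,0.08,-0.014],
    [0.04,0.1,-0.017],
  ],
  rot=[
    [0.32,-0.5,-0.58],
    [0.65,-1.0,-1.16],
    [1.0,-1.5,-1.74],
    [1.3,-2.0,-2.32],
    [1.63,-2.47,-2.89],
  ],
)

```text
time_s: 7.42
tcp_pos: [0.5565, 0.0142, 0.5115]
eef_rot: [-0.029, 0.967, 0.216, 0.128]
ft_force: [-0.0, 0.3, -1.4]
grip_width: 0.0193
grip_force: 58.9
```

```bash
python3 - <<'E'
from h import go
from fk import tool
go((.59,.03,.36),tool(25,15))
go((.59,-.05,.36),tool(60,15))
E
```

```text
t 7.42 grasp now [0.593  0.0315 0.3621] off [-0.0034 -0.0002  0.0012] |o| 0.004 rot [-0.01 -0.02  0.02] F [-0.   0.3 -1.4] q [ 0.26  0.46 -0.54  1.73  0.24  0.76 -1.48]
t 7.42 grasp now [0.593  0.0315 0.3621] off [-0.0294  0.0952 -0.0059] |o| 0.1 rot [ 1.13 -0.02 -4.2 ] F [-0.   0.3 -1.4] q [ 0.26  0.46 -0.54  1.73  0.24  0.76 -1.48]
```

Tracking is good and the commanded pose matches the measured one. I'll continue the yaw.

send_rows(
  offset=[
    [-0.006,0.019,-0.001],
    [-0.012,0.038,-0.002],
    [-0.018,0.057,-0.004],
    [-0.024,0.076,-0.005],
    [-0.029,0.095,-0.006],
  ],
  rot=[
    [0.23,0,-0.84],
    [0.45,0,-1.68],
    [0.68,0,-2.52],
    [0.9,0,-3.36],
    [1.13,0,-4.2],
  ],
)

```text
time_s: 8.05
tcp_pos: [0.5699, -0.0841, 0.5091]
eef_rot: [-0.065, 0.858, 0.496, 0.115]
ft_force: [-0.7, -0.3, -0.1]
grip_width: 0.0191
grip_force: 58.8
```

```bash
python3 - <<'E'
from h import go
from fk import tool
go((.59,-.14,.34),tool(90,30))
E
```

```text
t 8.05 grasp now [ 0.5904 -0.0492  0.3597] off [-0.111   0.0838  0.0064] |o| 0.139 rot [ 1.45  1.82 -3.46] F [-0.7 -0.3 -0.1] q [ 0.6   0.59 -0.81  1.6   0.24  0.96 -0.73]
```

send_rows(
  offset=[
    [-0.022,0.017,0.001],
    [-0.044,0.034,0.003],
    [-0.067,0.05,0.004],
    [-0.089,0.067,0.005],
    [-0.111,0.084,0.006],
  ],
  rot=[
    [0.29,0.36,-0.69],
    [0.58,0.73,-1.38],
    [0.87,1.09,-2.08],
    [1.16,1.46,-2.77],
    [1.45,1.82,-3.46],
  ],
)

```text
time_s: 8.68
tcp_pos: [0.5897, -0.2181, 0.4739]
eef_rot: [-0.183, 0.683, 0.682, 0.184]
ft_force: [0.1, -0.0, -2.2]
grip_width: 0.0191
grip_force: 58.7
```

```bash
python3 - <<'E'
from h import go
from fk import tool
go((.587,-.226,.32),tool(90,45))
E
```

```text
t 8.68 grasp now [ 0.5899 -0.1406  0.3401] off [-0.1238 -0.0025 -0.0203] |o| 0.125 rot [ 0.01  1.86 -0.  ] F [ 0.1 -0.  -2.2] q [ 0.88  0.87 -1.05  1.36  0.21  1.27 -0.05]
```

send_rows(
  offset=[
    [-0.025,0,-0.004],
    [-0.05,-0.001,-0.008],
    [-0.075,-0.002,-0.012],
    [-0.1,-0.002,-0.016],
    [-0.124,-0.003,-0.02],
  ],
  rot=[
    [0,0.4,0],
    [0,0.8,0],
    [0,1.2,0],
    [0,1.5,0],
    [0,1.86,0],
  ],
)

```text
time_s: 9.3
tcp_pos: [0.5862, -0.3352, 0.4288]
eef_rot: [-0.27, 0.655, 0.652, 0.271]
ft_force: [0.4, -0.2, -0.7]
grip_width: 0.019
grip_force: 58.8
```

send_rows(
  offset=[
    [0,0,0],
    [0,0,0],
    [0,0,0],
  ],
  rot=[
    [0,0,0],
    [0,0,0],
    [0,0,0],
  ],
)

```text
time_s: 9.68
tcp_pos: [0.5866, -0.3319, 0.4309]
eef_rot: [-0.269, 0.654, 0.654, 0.271]
ft_force: [-0.5, 0.3, -0.7]
grip_width: 0.0189
grip_force: 58.9
```

```bash
python3 - <<'E'
from h import *
from cell import bot
from fk import tool
import cv2
go((.587,-.226,.32),tool(90,45))
a=bot.grab_frame("scene")["pixels"][90:240,270:470];b=bot.grab_frame("top")["pixels"][120:270,320:470]
c=lambda im,x0,y0,k=4:cv2.resize(im,None,fx=k,fy=k,interpolation=cv2.INTER_CUBIC)
A=cv2.resize(a,None,fx=2.25,fy=2.25,interpolation=cv2.INTER_CUBIC);B=cv2.resize(b,None,fx=2.25,fy=2.25,interpolation=cv2.INTER_CUBIC)
cv2.imwrite("pics/d1.png",np.hstack([A,B]))
for n in("scene","top"):print(n,proj(n,np.array([.587,-.226,.165])),proj(n,np.array([.587,-.226,.32])))
E
```

```text
t 9.68 grasp now [ 0.587  -0.2228  0.3213] off [-0.0035  0.0004 -0.0014] |o| 0.004 rot [0.01 0.01 0.01] F [-0.5  0.3 -0.7] q [ 1.    1.06 -1.11  1.16  0.12  1.46  0.13]
scene [364.31932324 166.37134848] [367.0977606  128.17795791]
top [403.33048515 189.25383919] [415.82070678 182.15825448]
```

View pics/d1.png

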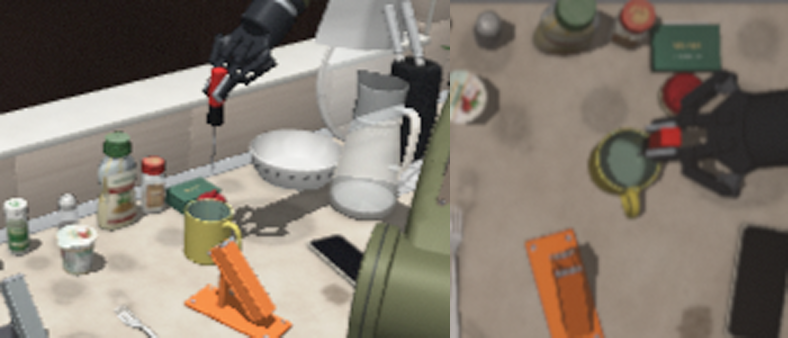

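The probe hangs upright over the mug, with the needle tip at scene ≈(365,163). I'll take a closer crop to measure the tip before lowering.

```bash
python3 - <<'E'
from h import *
from cell import bot
import cv2
def c(im,x,y,w,h,k):
    o=cv2.resize(im[y:y+h,x:x+w],None,fx=k,fy=k,interpolation=cv2.INTER_CUBIC)
    for i in range(0,w,10): cv2.putText(o,str(x+i),(i*k,8),0,.3,(0,0,255),1);cv2.line(o,(i*k,10),(i*k,14),(0,0,255),1)
    for j in range(0,h,10): cv2.putText(o,str(y+j),(0,j*k+4),0,.3,(255,0,0),1);cv2.line(o,(20,j*k),(24,j*k),(255,0,0),1)
    return o
a=bot.grab_frame("scene")["pixels"];b=bot.grab_frame("top")["pixels"]
cv2.imwrite("pics/e1.png",np.hstack([c(a,335,112,60,95,6),c(b,375,150,60,95,6)]))
g=np.array([.587,-.2228,.3213])
for dz in(.03,0,-.03,-.065,-.1,-.155):print(dz,proj("scene",g+[0,0,dz]),proj("top",g+[0,0,dz]))
E
```

```text
0.03 [367.00163607 120.0604029 ] [417.439305   180.44926343]
0 [366.43096781 128.01777633] [414.59739094 182.0873083 ]
-0.03 [365.87377379 135.78726546] [411.92030701 183.63034708]
-0.065 [365.24011604 144.62296151] [408.9868642 185.321148 ]
-0.1 [364.62344546 153.22178933] [406.23933643 186.90478975]
-0.155 [363.68710357 166.27809991] [402.25692244 189.20020497]
```

View pics/e1.png

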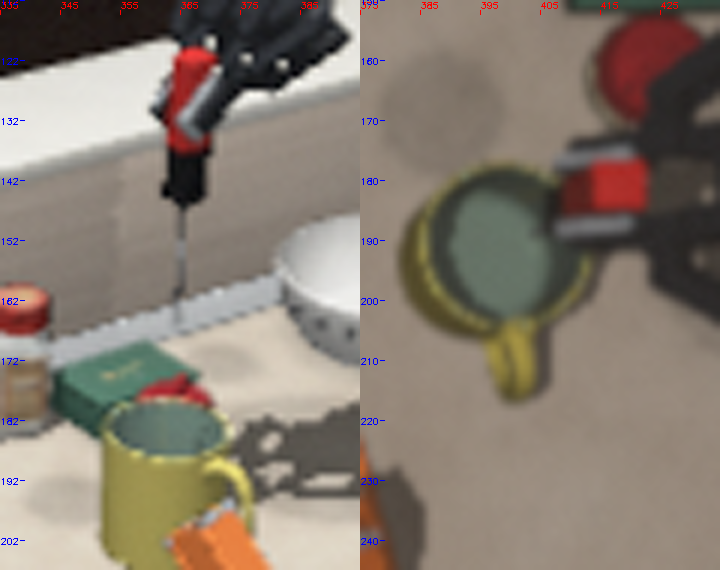

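The measured tip is within about 2 mm of prediction and the probe is vertical. The mug rim centre is at top (399.2,191.3), scene (362.6,183.6).

```bash
python3 - <<'E'
from h import *
from fk import tool
print(atz("top",(399.2,191.3),.092),atz("scene",(362.6,183.6),.092),atz("scene",(361.9,183.9),.092))
go((.587,-.226,.188),tool(90,45))
E
```

```text
[ 0.58899937 -0.22797215  0.092     ] [ 0.5835449  -0.22064039  0.092     ] [ 0.58318488 -0.21685662  0.092     ]
t 9.88 grasp now [ 0.5869 -0.2237  0.3208] off [-0.0956  0.0003  0.0925] |o| 0.133 rot [ 0.02  0.01 -0.  ] F [ 0.1 -0.2  0.3] q [ 1.    1.06 -1.11  1.16  0.12  1.46  0.13]
```

send_rows(
  offset=[
    [-0.016,0,0.016],
    [-0.032,0,0.032],
    [-0.048,0,0.048],
    [-0.058,0,0.058],
    [-0.066,0,0.066],
  ],
  rot=[
    [0,0,0],
    [0,0,0],
    [0,0,0],
    [0,0,0],
    [0,0,0],
  ],
)

```text
time_s: 10.5
tcp_pos: [0.5864, -0.3337, 0.3353]
eef_rot: [-0.27, 0.654, 0.652, 0.271]
ft_force: [0.5, 0.2, 0.0]
grip_width: 0.0197
grip_force: 58.9
```

```bash
python3 - <<'E'
from h import *
from cell import bot
from fk import tool
import cv2
go((.587,-.2245,.188),tool(90,45))
def c(im,x,y,w,h,k):
    o=cv2.resize(im[y:y+h,x:x+w],None,fx=k,fy=k,interpolation=cv2.INTER_CUBIC)
    for i in range(0,w,10): cv2.putText(o,str(x+i),(i*k,8),0,.3,(0,0,255),1)
    for j in range(0,h,10): cv2.putText(o,str(y+j),(0,j*k+4),0,.3,(255,0,0),1)
    return o
a=bot.grab_frame("scene")["pixels"];b=bot.grab_frame("top")["pixels"]
cv2.imwrite("pics/f1.png",np.hstack([c(a,335,140,60,70,6),c(b,375,155,60,70,6)]))
E
```

```text
t 10.5 grasp now [ 0.5869 -0.2243  0.2258] off [-0.027   0.0005  0.0267] |o| 0.038 rot [ 0.02  0.   -0.01] F [0.5 0.2 0. ] q [ 1.    1.16 -1.07  1.24  0.19  1.33  0.18]
```

View pics/f1.png

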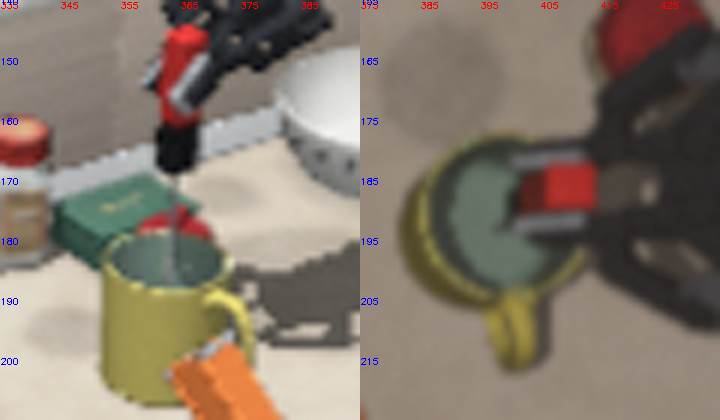

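The needle goes through the mug opening near the middle: scene (364,183) against rim centre (362.6,183.6), with its dark trace at top (399,192). I'll lower the rest with a 2 mm correction.

send_rows(
  offset=[
    [-0.008,0,0.009],
    [-0.016,0,0.018],
    [-0.022,0,0.025],
    [-0.025,0,0.028],
    [-0.025,0,0.028],
  ],
  rot=[
    [0,0,0],
    [0,0,0],
    [0,0,0],
    [0,0,0],
    [0,0,0],
  ],
)

```text
time_s: 11.22
tcp_pos: [0.5865, -0.3316, 0.2988]
eef_rot: [-0.27, 0.654, 0.652, 0.271]
ft_force: [-0.6, 0.3, -1.1]
grip_width: 0.0194
grip_force: 58.9
```

send_rows(
  offset=[
    [0,0,0],
    [0,0,0],
    [0,0,0],
    [0,0,0],
    [0,0,0],
  ],
  rot=[
    [0,0,0],
    [0,0,0],
    [0,0,0],
    [0,0,0],
    [0,0,0],
  ],
)

```text
time_s: 11.85
tcp_pos: [0.5865, -0.3316, 0.2991]
eef_rot: [-0.269, 0.654, 0.653, 0.271]
ft_force: [-0.4, -0.8, -0.1]
grip_width: 0.0192
grip_force: 58.9
```

```bash
python3 - <<'E'
from h import *
from cell import bot
from fk import tool
import cv2
go((.587,-.2225,.188),tool(90,45)); print(abs(bot.state()["dq"]).max())
def c(im,x,y,w,h,k): return cv2.resize(im[y:y+h,x:x+w],None,fx=k,fy=k,interpolation=cv2.INTER_CUBIC)
a=bot.grab_frame("scene")["pixels"];b=bot.grab_frame("top")["pixels"]
cv2.imwrite("pics/g1.png",np.hstack([c(a,335,140,60,70,6),c(b,375,155,60,70,6)]))
E
```

```text
t 11.85 grasp now [ 0.587  -0.2224  0.1896] off [-0.0014  0.0005  0.001 ] |o| 0.002 rot [ 0.02  0.01 -0.01] F [-0.4 -0.8 -0.1] q [ 1.    1.2  -1.05  1.26  0.21  1.28  0.19]
0.0011013232062177906
```

View pics/g1.png

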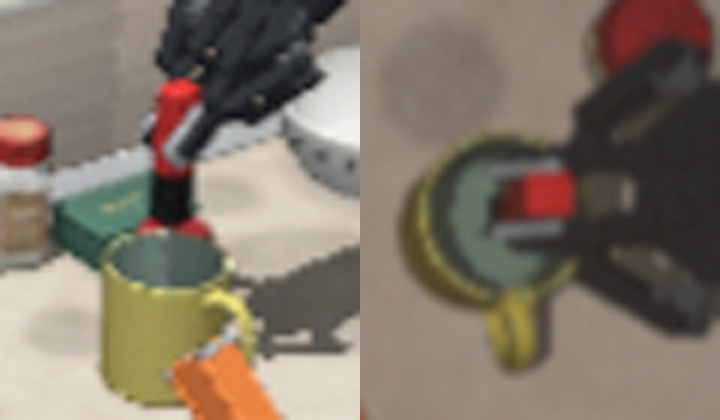

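The needle is down in the mug at scene (167,265) in the crop, near the middle. The mug hasn't moved, the contact force is about zero and the arm is still. I'll hand it in.

```bash
python3 -c "
from cell import bot
print(bot.close_job())"
```

```text
the job is handed in; nothing more can be done
None
```

The thermometer is out of its stand and held upright and still, its needle tip near the middle of the yellow mug, about 57 mm below the rim and 28 mm above the inner floor; the mug has not moved, and the job was handed in at about 12 s.

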